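# Press the lid of the wax tin home in one lap round its rim

### The arm

A 6-joint arm with a two-finger parallel gripper is mounted at the origin on the work surface; the furniture and walls round the work are solid. World frame = base frame: x ahead of the robot, y to its left, z up, the work surface at z = 0. Lengths are in mm, angles in rad, forces in N, time in s.
With the tool pointing down it reaches from about 350 to 950 mm from the base axis. Payload 17.4 kg.
Tool frame: the origin (TCP) lies at the very end of the fingers, on their centre line; the grasp point (between the pads) lies 19 mm behind it; z points along the fingers, y is the line along which they close (so a half turn about z gives the same grasp; the last joint's range is limited). The gripper opens to 93 mm and grips with 3 to 60 N. Pads are 15 mm wide; open, the fingers measure 128 mm over their backs; the gripper's body (75 mm by 188 mm) begins 65 mm behind the grasp point.
Start: joints at [-1.198, 0.116, 1.442, -0, 1.584, -0.038], TCP at [269.548, -618.851, 218.646] pointing down, gripper open.
Joint ranges: [-2.83, 2.83], [-0.83, 2.19], [0.07, 2.5], [-1.14, 4.28], [0.01, 3], [-2.97, 2.97]. Speed limits (rad/s): [1.89, 1.89, 2.22, 3.14, 3.14, 3.14].

### API

Orientations are given as a unit quaternion [w, x, y, z].
In Python, from bench import ctrl, cams gives the robot as it stands.
- The arm moves only by the tool jog_arm, never from a script. Its argument "plan" is a list of rows, each a list of 2 entries, a list of its own where there are three numbers: the shift along the tool's x, y, z in units of 0.02 m (1.0 is 0.02 m), then the turn, a rotation vector about the tool's x, y, z in units of 5 degrees (1.0 is 5 degrees). A call has 1 to 5 rows; each row shifts and turns the commanded pose from where the row before left it, along the tool's axes as they then stand; what a row does not reach is not made up. A row lasts 1/10 s, in which the tool goes at most 50 mm and 8.59 degrees, less where a joint would pass 70% of its speed; a pose out of reach is approached as far as the arm can. A call with a number of a shift or a turn outside -1 to 1 is refused whole. A call with a gripper value outside its range is refused whole. "gripper" is the closure, from 0 (fully open) to 1 (shut), set as the call begins (left out, the last holds). The fingers move at their own pace and stop on an object; "force" is the grip in N (left out, the last holds). Time passes only in rows, so rows that do not move let the fingers close. It gives the time, the measured TCP pose, the force, the opening and the grip force at its end, in the units of the state.
- ctrl.get_state(): the state, without advancing time (a new reading comes with each control period).
- cams.snapshot(name): name is "side" or "top"; returns a dict with "frame" (384x512x3 uint8, red, green, blue), "depth" (384x512 float32, mm along the optical axis (not along the pixel's ray), 0 where there is no reading), "fx", "fy", "cx", "cy" (pixels), "T" (4x4, takes a point from camera to world coordinates). Camera axes: x right, y down, z forward; pixel columns grow to the right and rows downward; lengths in mm; the calibration is good to about 2 mm. A picture is of the moment at which its call begins.
- ctrl.hand_in(): hands the job in; it is judged then, once.
The state is a dict: "t": time; "qpos": joint angles; "qvel": joint speeds; "joint_efforts": joint torques, N m; "position": TCP position; "tcp_rot": TCP orientation; "force": force on the tool from outside, world axes, zero at the start; "ft_torque": the same for the moment, N m; "opening": finger opening in mm; "grasp_force": force on a finger pad.
Only numpy, scipy, OpenCV 4.12 (cv2) and the standard library are available. Lean on these libraries where they do the work, as an engineer would, in place of code of your own. Each camera call takes 0.05 s, during which the arm holds its last target. There are 200 camera calls.

### The job

The lid of the big round wax tin has only been set on and stands proud and crooked. Start on the lid's raised rim just above the wire handle and run your fingertips clockwise (seen from above) once all the way round the rim, back to the handle, pressing the lid down as you go until it is fully home and level all round. Press only on the rim, as the thin sunken middle dents; the tin is not to be lifted, tipped or shoved along, nor anything else on the table pushed about.

Things in the scene. Friction and masses are not known exactly. Their poses are not given: they have to be found in the camera images.
- wax_tin: round tinplate tin, 136 mm across and 105 mm high to its rolled top edge, about 1.4 kg, loose, standing upright on a rubber foot ring that grips the table; plain paper band round it; a wire handle with a black grip hangs on its -x side, which is turned roughly toward the robot. Origin: centre of its underside; z up along the tin's axis
- lid: the tin's press-in lid, bare metal, 122 mm across: flat raised rim 10 mm wide (radius 51 to 61 mm about the tin's axis) round a sunken panel. Fully home, the rim's top is level, 106.5 mm above the tin's underside and 1.5 mm above the rolled edge; at the start it stands 2 to 11 mm higher, unevenly. It cannot turn or slide sideways. Origin: at the tin's own origin once home
- lid_panel: the thin sunken panel in the middle of the lid, radius 50 mm, 7.5 mm below the top of the rim: must not be pressed (more than 6 N dents it). Origin: as for the lid
- rim_0 (a point): point on top of the lid's rim, mid-width (56 mm from the tin's axis), on the tin's -x side, above the wire handle: the start and the end of the lap. The rim goes down only about where it is pressed, under 5 to 8 N, and stays down; the far side stays up or even rises a little. A place that is home is rigid: 10 to 15 N there is plenty
- rim_1 (a point): the same, 45 degrees clockwise from rim_0 seen from above, on the tin's -x +y side
- rim_2 (a point): the same, 90 degrees clockwise from rim_0 seen from above, on the tin's +y side
- rim_3 (a point): the same, 135 degrees clockwise from rim_0 seen from above, on the tin's +x +y side
- rim_4 (a point): the same, 180 degrees clockwise from rim_0 seen from above, on the tin's +x (far from the handle) side
- rim_5 (a point): the same, 225 degrees clockwise from rim_0 seen from above, on the tin's +x -y side
- rim_6 (a point): the same, 270 degrees clockwise from rim_0 seen from above, on the tin's -y side
- rim_7 (a point): the same, 315 degrees clockwise from rim_0 seen from above, on the tin's -x -y side
- wax_jar: bystander, loose: glass clip-top jar of pale wax, 93 x 74 x 88 mm high. Origin: centre of underside (so for all below). Tin and wax jar may have changed places, left and right
- wick_tin: bystander, loose: small round pale tin, 68 mm across, 36 mm high
- marker_black: bystander, loose: felt marker, 134 mm long
- jar_a: bystander, loose: amber jar with black lid, 68 mm across, 78 mm high
- jar_b: bystander, loose: another such amber jar

How it is judged (in metres and radians):
On the way, in this order (a step that is already met when the one before it is completed fails the run):
1. the fingertips press on the rim above the handle (contact force between the fingers and lid above 1 N and horizontal distance between the grasp point and rim_0 below 0.021 m), for 0.04 s.
2. the fingertips press on the rim 45 degrees on (contact force between the fingers and lid above 1 N and horizontal distance between the grasp point and rim_1 below 0.021 m), for 0.04 s.
3. the fingertips press on the rim a quarter round (contact force between the fingers and lid above 1 N and horizontal distance between the grasp point and rim_2 below 0.021 m), for 0.04 s.
4. the fingertips press on the rim 135 degrees round (contact force between the fingers and lid above 1 N and horizontal distance between the grasp point and rim_3 below 0.021 m), for 0.04 s.
5. the fingertips press on the rim at the side opposite the handle (contact force between the fingers and lid above 1 N and horizontal distance between the grasp point and rim_4 below 0.021 m), for 0.04 s.
6. the fingertips press on the rim 225 degrees round (contact force between the fingers and lid above 1 N and horizontal distance between the grasp point and rim_5 below 0.021 m), for 0.04 s.
7. the fingertips press on the rim three quarters round (contact force between the fingers and lid above 1 N and horizontal distance between the grasp point and rim_6 below 0.021 m), for 0.04 s.
8. the fingertips press on the rim 315 degrees round (contact force between the fingers and lid above 1 N and horizontal distance between the grasp point and rim_7 below 0.021 m), for 0.04 s.
9. the fingertips press on the rim above the handle again: the lap is closed (all of step 1), for 0.04 s.
At the end, for the whole second after the job is handed in: the lid's rim is home all round: at each of its eight marked points no more than 1.5 mm above its seat; the tin stands upright at rest within 30 mm of where it stood (z of each of rim_0, rim_1, rim_2, rim_3, rim_4, rim_5, rim_6, rim_7 in the frame of wax_tin below 0.108 m and distance of wax_tin from where it was at the start of the episode below 0.03 m and angle between wax_tin's own z axis and vertical below 0.03 rad and linear speed of wax_tin below 0.01 m/s); the robot touches nothing.
It fails at once if the thin panel in the middle of the lid is pressed (over 6 N) (contact force between lid_panel and anything else above 6 N).
It fails at once if the tin is lifted more than 10 mm or tipped over 0.15 rad (height (world z) of wax_tin above 0.01 m or angle between wax_tin's own z axis and vertical above 0.15 rad).
It fails at once if the tin is shoved more than 40 mm (distance of wax_tin from where it was at the start of the episode above 0.04 m).
It fails at once if a bystander is pushed more than 20 mm (distance of any of wax_jar, wick_tin, marker_black, jar_a, jar_b from where it was at the start of the episode above 0.02 m).
It also fails if it takes over 64 s, if anything falls off the work surface, if the arm or the gripper's body presses on something with over 40 N, if the wrist force passes 120 N, or if a joint passes its speed limit or range.

## Working session

There is one attempt and no reset: what is moved stays moved. The work goes in short steps, Python scripts to look and compute and a tool call to move; the robot and the scene stay as the last step left them, time stands still between calls to the robot, and variables do not carry over. Pictures are saved under pics/ and viewed, at most 10 in all, crops included, and the job is handed in when it is done.

Besides the shell and the picture viewer there is one more tool, called as a command line: name --argument value ..., lists and objects as JSON in quotes. jog_arm: Moves the arm, as the interface text tells. Its arguments: {"type":"object","properties":{"plan":{"type":"array","items":{"type":"array"}},"gripper":{"type":"number"},"force":{"type":"number"}},"required":["plan"]}

```bash
mkdir -p pics; ls
python3 - <<'E'
from bench import ctrl,cams
import cv2,numpy as np
for n in ("top","side"):
    s=cams.snapshot(n); np.savez(f"pics/{n}0.npz",**s)
    cv2.imwrite(f"pics/{n}0.png",cv2.resize(s["frame"][:,:,::-1],(768,576),interpolation=cv2.INTER_CUBIC))
    print(n,s["fx"],s["cx"],s["cy"],np.round(s["T"],3).tolist())
print(ctrl.get_state())
E
```

```text
pics
top 452.38193083487914 258.2255689909916 195.60189402018412 [[0.029, -0.98, 0.195, 180.466], [-1.0, -0.029, 0.004, 3.218], [0.002, -0.195, -0.981, 1348.334], [0.0, 0.0, 0.0, 1.0]]
side 444.31027627205987 252.97374832480656 197.71171431681347 [[-0.984, -0.119, 0.134, 262.614], [-0.178, 0.565, -0.806, 1064.144], [0.021, -0.816, -0.577, 881.229], [0.0, 0.0, 0.0, 1.0]]
{'t': 0.1, 'qpos': array([-1.19781312e+00,  1.16423200e-01,  1.44218781e+00,  5.83619184e-07,
        1.58397616e+00, -3.77881105e-02]), 'qvel': array([ 0.00068544, -0.00270747, -0.00282612, -0.001081  , -0.00033632,
       -0.00029685]), 'joint_efforts': array([ 2.27686913e-03, -7.22892666e+01, -6.23864579e+01,  7.81173818e-02,
        2.27628357e-02, -2.91179151e-05]), 'position': array([ 269.47458814, -618.68698208,  217.99560564]), 'tcp_rot': array([-4.90337165e-04,  9.78982283e-01,  2.03944706e-01, -8.26615616e-05]), 'force': array([-0.58117471, -0.29447721, -0.78226845]), 'ft_torque': array([0.01481195, 0.02493707, 0.00900097]), 'grasp_force': 0.0, 'opening': 93.03919486361839}
```

View pics/top0.png

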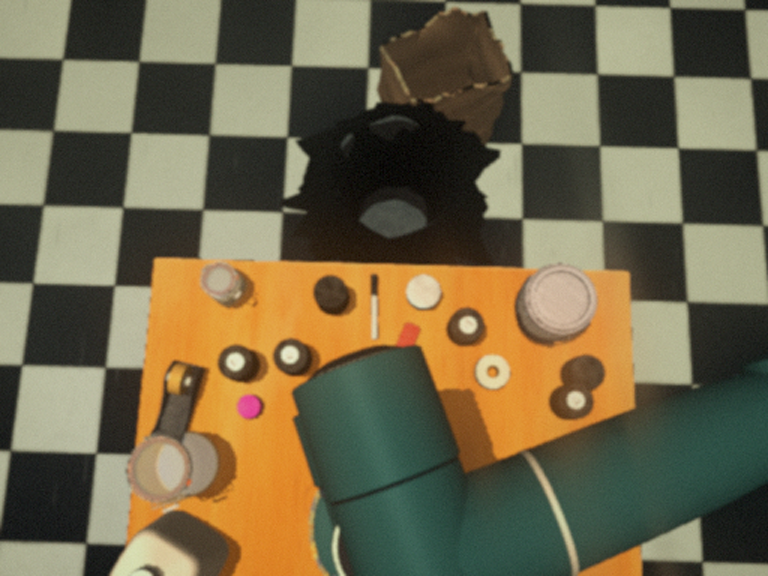

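View pics/side0.png

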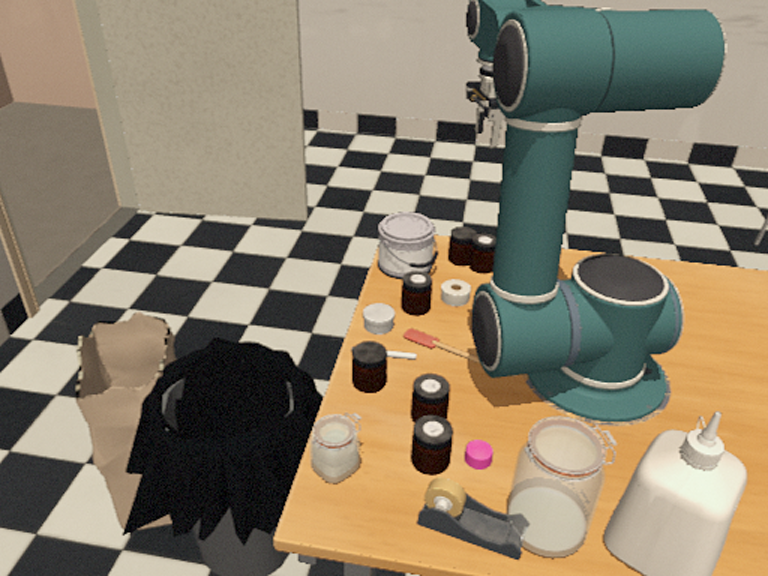

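The top view shows the tin at about (557,302) (in 1.5x pixels) at the right back of the table. In the side view it is at (406,243), with the handle grip near (420,265). I'll measure it next.

```bash
cat > h.py <<'E'
import numpy as np
def cloud(s):
    v,u=np.mgrid[0:384,0:512]; d=s["depth"].astype(float)
    P=np.stack([(u-s["cx"])/s["fx"]*d,(v-s["cy"])/s["fy"]*d,d],-1)
    W=P@s["T"][:3,:3].T+s["T"][:3,3]; W[d==0]=np.nan
    return W
E
python3 - <<'E'
import numpy as np,cv2
from h import cloud
from scipy.optimize import least_squares
im=[]
for n,(x0,y0) in (("top",(335,165)),("side",(240,130))):
    s=np.load(f"pics/{n}0.npz"); W=cloud(s)
    c=W[y0:y0+70,x0:x0+70].reshape(-1,3)
    print(n,"ztab",np.nanmedian(W[210:230,300:320,2]) if n=="top" else "")
    m=(c[:,2]>95)&(c[:,2]<135); q=c[m]
    print(len(q),np.nanmin(q,0).round(1),np.nanmax(q,0).round(1),np.nanmedian(q,0).round(1))
    ctr=(np.nanmin(q,0)+np.nanmax(q,0))[:2]/2
    a=np.degrees(np.arctan2(q[:,1]-ctr[1],q[:,0]-ctr[0])); r=np.hypot(*(q[:,:2]-ctr).T)
    for k in range(-180,180,45):
        w=(np.abs((a-k+180)%360-180)<15)
        print(k,[(int(r0),np.round(np.median(q[w&(abs(r-r0)<3),2]),1)) for r0 in (44,50,56,62,67)], r[w].max().round(1))
    im.append(cv2.resize(s["frame"][y0:y0+70,x0:x0+70,::-1],(400,400),interpolation=cv2.INTER_CUBIC))
cv2.imwrite("pics/crop.png",np.hstack(im))
E
```

```text
top ztab 76.56802447368477
1806 [ 362.5 -383.8   95.4] [ 498.2 -248.7  122.4] [ 427.8 -315.5  107.7]
-180 [(44, np.float64(106.6)), (50, np.float64(108.3)), (56, np.float64(114.4)), (62, np.float64(104.5)), (67, np.float64(104.3))] 68.3
-135 [(44, np.float64(108.6)), (50, np.float64(109.1)), (56, np.float64(114.7)), (62, np.float64(110.4)), (67, np.float64(103.8))] 68.4
-90 [(44, np.float64(107.8)), (50, np.float64(111.8)), (56, np.float64(115.2)), (62, np.float64(112.0)), (67, np.float64(104.8))] 67.8
-45 [(44, np.float64(107.9)), (50, np.float64(111.5)), (56, np.float64(114.4)), (62, np.float64(109.3)), (67, np.float64(104.3))] 68.3
0 [(44, np.float64(106.3)), (50, np.float64(111.1)), (56, np.float64(113.5)), (62, np.float64(107.0)), (67, np.float64(103.1))] 67.9
45 [(44, np.float64(105.8)), (50, np.float64(110.2)), (56, np.float64(113.6)), (62, np.float64(104.2)), (67, np.float64(104.1))] 67.4
90 [(44, np.float64(104.8)), (50, np.float64(108.0)), (56, np.float64(112.9)), (62, np.float64(104.8)), (67, np.float64(104.8))] 68.4
135 [(44, np.float64(106.7)), (50, np.float64(108.6)), (
[... 490 characters left out ...]
(56, np.float64(111.5)), (62, np.float64(114.1)), (67, np.float64(114.8))] 67.6
-45 [(44, np.float64(109.4)), (50, np.float64(108.2)), (56, np.float64(112.3)), (62, np.float64(114.4)), (67, np.float64(111.5))] 66.3
0 [(44, np.float64(106.9)), (50, np.float64(110.8)), (56, np.float64(112.1)), (62, np.float64(105.2)), (67, np.float64(106.4))] 66.9
45 [(44, np.float64(nan)), (50, np.float64(111.6)), (56, np.float64(110.3)), (62, np.float64(99.6)), (67, np.float64(104.7))] 65.7
90 [(44, np.float64(101.7)), (50, np.float64(111.2)), (56, np.float64(108.7)), (62, np.float64(100.8)), (67, np.float64(104.9))] 68.9
135 [(44, np.float64(112.0)), (50, np.float64(111.4)), (56, np.float64(110.4)), (62, np.float64(103.4)), (67, np.float64(103.9))] 65.0
  return _methods._mean(a, axis=axis, dtype=dtype,
  ret = ret.dtype.type(ret / rcount)
```

View pics/crop.png

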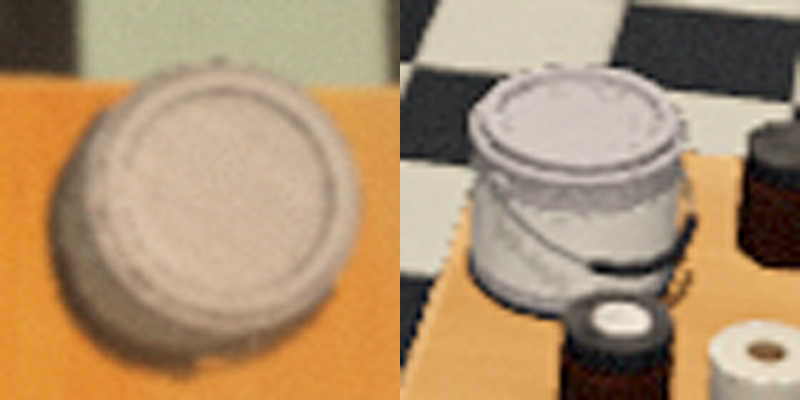

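The crop shows the tin's lid, and the black grip centred near crop pixel (625,268), which is side pixel (279,177). Next I'll get the handle bearing and fit the circle.

Run:
```python
import numpy as np
from h import cloud
from scipy.optimize import least_squares
for n,(x0,y0) in (("top",(335,165)),("side",(240,130))):
    s=np.load(f"pics/{n}0.npz"); W=cloud(s)
    c=W[y0:y0+70,x0:x0+70].reshape(-1,3)
    q=c[(c[:,2]>101.5)&(c[:,2]<107)]; C=np.array([430.4,-314.]); 
    for it in range(3):
        r=np.hypot(*(q[:,:2]-C).T); k=q[(r>62)&(r<72)]
        C=least_squares(lambda p:np.hypot(*(k[:,:2]-p).T)-66,C,loss="soft_l1").x
    print(n,C.round(1),len(k))
    g=s["frame"].astype(int).sum(-1)
    for v in range(174,180) if n=="side" else []:
        for u in range(272,294):
            if g[v,u]<230: print(u,v,g[v,u],W[v,u].round(0), np.degrees(np.arctan2(W[v,u,1]-C[1],W[v,u,0]-C[0])).round(0),np.hypot(W[v,u,1]-C[1],W[v,u,0]-C[0]).round(0))
    # tin outline below the rim: z slices
    for z in (30,50,70):
        k=c[abs(c[:,2]-z)<8]; k=k[np.hypot(*(k[:,:2]-C).T)<78]
        if len(k)>10:
            p=least_squares(lambda p:np.hypot(*(k[:,:2]-p[:2]).T)-66,C,loss="soft_l1").x; print(z,len(k),p.round(1))
```

```text
top [ 429.9 -316.5] 194
30 44 [ 429.8 -316.5]
50 142 [ 423.2 -313.3]
70 87 [ 430.  -316.2]
side [ 432.2 -313.6] 62
286 174 227 [ 367. -268.   46.] 145.0 79.0
287 174 139 [ 364. -274.   43.] 150.0 79.0
288 174 91 [ 361. -281.   40.] 155.0 78.0
289 174 165 [ 362. -343.    1.] -157.0 76.0
285 175 150 [ 370. -263.   45.] 141.0 80.0
286 175 107 [ 367. -270.   41.] 146.0 78.0
287 175 76 [ 364. -276.   38.] 151.0 78.0
288 175 100 [ 365. -336.    1.] -161.0 71.0
273 176 200 [ 410. -242.   49.] 107.0 75.0
274 176 113 [ 406. -240.   50.] 109.0 78.0
275 176 143 [ 404. -246.   47.] 113.0 73.0
276 176 168 [ 400. -245.   48.] 115.0 76.0
280 176 213 [ 386. -249.   47.] 125.0 79.0
281 176 186 [ 383. -253.   46.] 129.0 78.0
282 176 201 [nan nan nan] nan nan
283 176 141 [ 377. -260.   42.] 136.0 77.0
284 176 105 [ 373. -261.   42.] 138.0 79.0
285 176 79 [ 370. -268.   38.] 144.0 77.0
286 176 161 [ 366. -263.   41.] 143.0 83.0
287 176 158 [ 367. -315.    9.] -179.0 65.0
288 176 219 [ 364. -331.   -0.] -166.0 70.0
274 177 106 [ 406. -241.   46.] 110.0 77.0
275 177 45 [ 403. -239.   47.] 112.0 80.0
276 177 60 [ 399. -237.   49.] 113.0 84.0
277 177 61 [ 396. -244.   45.] 117.0 79.0
278 177 86 [ 392. -241.   47.] 119.0 82.0
279 177 93 [ 389. -243.   47.] 122.0 83.0
280 177 86 [ 385. -240.   49.] 123.0 87.0
281 177 81 [ 383. -253.   41.] 129.0 78.0
282 177 72 [ 379. -246.   46.] 128.0 86.0
283 177 64 [ 376. -260.   38.] 136.0 77.0
284 177 191 [ 373. -260.   38.] 138.0 80.0
287 178 195 [ 366. -306.    6.] 174.0 67.0
286 179 224 [ 369. -302.    4.] 169.0 65.0
30 100 [ 432.6 -314.5]
50 167 [ 431. -314.]
70 145 [ 432.9 -314.4]
```

Run:
```python
import numpy as np
from h import cloud
C=np.array([430.5,-315.5])
for n,B in (("side",(155,182,266,296)),("top",(165,235,335,405))):
    s=np.load(f"pics/{n}0.npz"); W=cloud(s); g=s["frame"].astype(int).sum(-1)
    for v in range(B[0],B[1]):
        o=[]
        for u in range(B[2],B[3]):
            d=W[v,u,:2]-C; r=np.hypot(*d)
            if g[v,u]<250 and 70<r<86 and (15<W[v,u,2]<100): o.append((u,g[v,u].item(),int(np.degrees(np.arctan2(d[1],d[0]))),int(r),int(W[v,u,2])))
        if o: print(n,v,o)
s=np.load("pics/side0.npz")
# project candidate angles/heights at r=78 to side image
T=np.linalg.inv(s["T"])
for a in range(100,200,10):
    for z in (35,45):
        p=T[:3,:3]@np.array([C[0]+77*np.cos(np.radians(a)),C[1]+77*np.sin(np.radians(a)),z])+T[:3,3]
        print(a,z,(p[:2]/p[2]*s["fx"]+[s["cx"],s["cy"]]).round(1),end=" ")
```

```text
side 168 [(290, 157, 169, 74, 52), (291, 179, 171, 77, 51)]
side 169 [(290, 107, 167, 75, 49), (291, 137, 170, 78, 48)]
side 170 [(289, 208, 162, 74, 49), (290, 97, 168, 75, 45)]
side 171 [(289, 109, 162, 74, 44), (290, 101, 161, 78, 46)]
side 172 [(288, 155, 150, 78, 50), (289, 119, 156, 78, 46), (290, 219, 161, 79, 42)]
side 173 [(288, 117, 153, 76, 43), (289, 120, 159, 76, 39)]
side 174 [(286, 227, 143, 78, 46), (287, 139, 147, 78, 43), (288, 91, 153, 77, 39)]
side 175 [(284, 239, 138, 74, 42), (285, 150, 138, 79, 45), (286, 107, 144, 77, 41), (287, 76, 149, 77, 37)]
side 176 [(273, 200, 105, 76, 48), (274, 113, 107, 78, 50), (275, 143, 111, 74, 47), (276, 168, 113, 76, 48), (277, 241, 116, 74, 46), (280, 213, 123, 79, 47), (281, 186, 127, 78, 45), (283, 141, 134, 76, 41), (284, 105, 136, 79, 42), (285, 79, 141, 76, 37), (286, 161, 140, 82, 41)]
side 177 [(274, 106, 108, 78, 45), (275, 45, 110, 81, 47), (276, 60, 111, 85, 49), (277, 61, 115, 79, 45), (278, 86, 117, 83, 47), (279, 93, 119, 83, 46), (281, 81, 127, 78, 41), (283, 64, 134, 77, 37), (284, 191, 136, 79, 38)]
top 196 [(3
[... 2661 characters left out ...]
6, 231, 172, 75, 53), (367, 224, 174, 75, 52)]
top 228 [(360, 222, 161, 81, 44), (361, 217, 163, 80, 43), (362, 218, 165, 79, 42), (363, 221, 166, 80, 52), (364, 231, 168, 79, 51), (365, 230, 170, 78, 51), (366, 233, 173, 77, 47), (367, 229, 175, 77, 45), (368, 244, 176, 77, 51)]
100 35 [270.7 179.4] 100 45 [270.9 177. ] 110 35 [274.5 179.3] 110 45 [274.7 176.9] 120 35 [278.2 178.9] 120 45 [278.3 176.5] 130 35 [281.6 178. ] 130 45 [281.7 175.7] 140 35 [284.6 176.9] 140 45 [284.7 174.5] 150 35 [287.1 175.6] 150 45 [287.3 173.2] 160 35 [289.  173.9] 160 45 [289.2 171.6] 170 35 [290.4 172.2] 170 45 [290.6 169.8] 180 35 [291.1 170.3] 180 45 [291.3 167.9] 190 35 [291.2 168.4] 190 45 [291.4 166. ]
```

The grip spans bearings 107° to 172° from the tin centre at about (430.5,-315.5). That puts rim_0 at about 140°, facing the robot, and the lap goes clockwise with decreasing bearing. First I'll square up the tool, then approach.

jog_arm --plan '[[[0,0,0],[0,0,0.94]],[[0,0,0],[0,0,0.94]],[[0,0,0],[0,0,0.94]],[[0,0,0],[0,0,0.94]],[[0,0,0],[0,0,0.94]]]' --gripper 1 --force 20

```text
t: 0.6
position: [269.5, -618.7, 218.2]
tcp_rot: [-0.0, 1.0, -0.001, -0.0]
force: [0.2, -0.5, 0.7]
opening: 57.6
grasp_force: 0.0
```

jog_arm --plan '[[[0.35,-1,0],[0,0,0]],[[0.35,-1,0],[0,0,0]],[[0.35,-1,0],[0,0,0]],[[0.35,-1,0],[0,0,0]],[[0.35,-1,0],[0,0,0]]]'

```text
t: 1.1
position: [304.6, -517.9, 218.3]
tcp_rot: [-0.0, 1.0, 0.0, -0.0]
force: [0.3, -0.3, 1.0]
opening: 17.8
grasp_force: 0.0
```

jog_arm --plan '[[[0.35,-1,0],[0,0,0]],[[0.35,-1,0],[0,0,0]],[[0.35,-1,0],[0,0,0]],[[0.35,-1,0],[0,0,0]],[[0.35,-1,0],[0,0,0]]]'

```text
t: 1.6
position: [339.9, -417.2, 218.6]
tcp_rot: [0.0, 1.0, 0.0, 0.0]
force: [0.4, -0.4, -0.4]
opening: 0.5
grasp_force: 0.0
```

jog_arm --plan '[[[0.35,-1,0],[0,0,0]],[[0.35,-1,0],[0,0,0]],[[0.35,-1,0],[0,0,0]],[[0.35,-1,0],[0,0,0]],[[0.35,-1,0],[0,0,0]]]'

```text
t: 2.1
position: [374.6, -317.2, 218.7]
tcp_rot: [0.0, 1.0, 0.0, 0.0]
force: [1.0, -0.3, -0.2]
opening: 0.4
grasp_force: 0.0
```

jog_arm --plan '[[[0.35,-1,0.5],[0,0,0]],[[0.2,-1,1],[0,0,0]],[[0,0,1],[0,0,0]],[[0,0,1],[0,0,0]],[[0,0,0],[0,0,0]]]'

```text
t: 2.6
position: [384.6, -277.3, 146.3]
tcp_rot: [-0.001, 1.0, 0.001, -0.001]
force: [0.3, -0.5, -0.1]
opening: 1.0
grasp_force: 0.0
```

jog_arm --plan '[[[0.15,0.1,0.7],[0,0,0]],[[0,0,0.6],[0,0,0]],[[0,0,0.1],[0,0,0]],[[0,0,0.1],[0,0,0]],[[0,0,0],[0,0,0]]]'

```text
t: 3.1
position: [388.4, -280.9, 118.8]
tcp_rot: [0.0, 1.0, 0.0, 0.0]
force: [0.4, 0.5, -0.8]
opening: 0.8
grasp_force: 0.0
```

Run:
```python
from bench import cams
import cv2,numpy as np
a=[]
for n,(x0,y0) in (("top",(325,155)),("side",(230,110))):
    s=cams.snapshot(n); np.savez(f"pics/{n}1.npz",**s)
    a.append(cv2.resize(s["frame"][y0:y0+90,x0:x0+90,::-1],(400,400),interpolation=cv2.INTER_CUBIC))
cv2.imwrite("pics/c1.png",np.hstack(a))
```

```text
(no output)
```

View pics/c1.png

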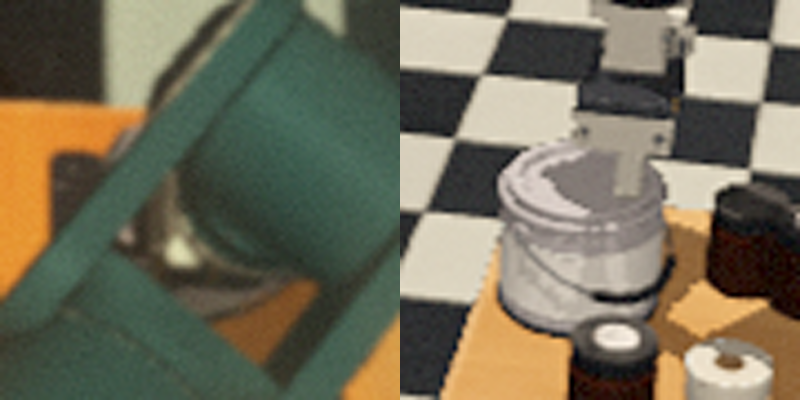

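The side crop shows the closed fingertips at (627,195), just above the rim over the handle. Pressing down.

jog_arm --plan '[[[0,0,0.1],[0,0,0]],[[0,0,0.1],[0,0,0]],[[0,0,0.05],[0,0,0]],[[0,0,0.05],[0,0,0]],[[0,0,0],[0,0,0]]]'

```text
t: 3.7
position: [388.4, -280.8, 113.0]
tcp_rot: [0.0, 1.0, 0.0, 0.0]
force: [-1.6, 2.1, 4.8]
opening: 0.5
grasp_force: 2.4
```

jog_arm --plan '[[[0,0,0.05],[0,0,0]],[[0,0,0.05],[0,0,0]],[[0,0,0.05],[0,0,0]],[[0,0,0.05],[0,0,0]],[[0,0,0],[0,0,0]]]'

```text
t: 4.2
position: [388.5, -280.8, 109.2]
tcp_rot: [0.0, 1.0, 0.0, 0.0]
force: [-2.1, 2.9, 6.2]
opening: 0.7
grasp_force: 2.8
```

jog_arm --plan '[[[0,0,0.05],[0,0,0]],[[0,0,0.05],[0,0,0]],[[0,0,0.03],[0,0,0]],[[0,0,0],[0,0,0]]]'

```text
t: 4.6
position: [388.6, -280.8, 106.7]
tcp_rot: [0.0, 1.0, 0.0, 0.0]
force: [-1.1, 1.8, 7.2]
opening: 0.5
grasp_force: 3.4
```

jog_arm --plan '[[[0,0,0.03],[0,0,0]],[[0,0,0.02],[0,0,0]],[[0,0,0],[0,0,0]]]'

```text
t: 4.9
position: [388.6, -280.9, 106.2]
tcp_rot: [0.0, 1.0, 0.0, 0.0]
force: [-2.4, 3.9, 12.9]
opening: 0.5
grasp_force: 6.2
```

The rim is home here at about 106.3 mm, and the force is soft. Trying a short slide.

jog_arm --plan '[[[0.1,-0.11,0],[0,0,0]],[[0.1,-0.11,0],[0,0,0]],[[0.1,-0.11,0],[0,0,0]],[[0,0,0],[0,0,0]]]'

```text
t: 5.3
position: [394.6, -275.0, 106.3]
tcp_rot: [0.001, 1.0, 0.0, 0.0]
force: [-3.9, -4.2, 9.9]
opening: 0.2
grasp_force: 5.1
```

jog_arm --plan '[[[0.1,-0.11,0],[0,0,0]],[[0.1,-0.11,0],[0,0,0]],[[0,0,0],[0,0,0]]]'

```text
t: 5.6
position: [398.6, -270.6, 106.3]
tcp_rot: [0.001, 1.0, 0.0, 0.0]
force: [-3.6, -3.5, 9.9]
opening: 0.2
grasp_force: 5.0
```

jog_arm --plan '[[[0.13,-0.09,0],[0,0,0]],[[0.13,-0.08,0],[0,0,0]],[[0.13,-0.08,0],[0,0,0]],[[0.13,-0.07,0],[0,0,0]],[[0.13,-0.06,0],[0,0,0]]]'

```text
t: 6.1
position: [411.2, -263.1, 106.3]
tcp_rot: [0.001, 1.0, 0.0, -0.0]
force: [-8.8, -4.3, 11.9]
opening: 0.4
grasp_force: 6.4
```

jog_arm --plan '[[[0.14,-0.05,0],[0,0,0]],[[0.14,-0.04,0],[0,0,0]],[[0.14,-0.03,0],[0,0,0]],[[0.14,-0.02,0],[0,0,0]],[[0.14,-0.01,0],[0,0,0]]]'

```text
t: 6.6
position: [424.9, -260.0, 106.5]
tcp_rot: [0.001, 1.0, 0.0, -0.0]
force: [-15.4, 0.5, 18.7]
opening: 0.3
grasp_force: 9.1
```

Sideways load is rising as the fingertips plough into the raised lid ahead. From here I'll ease up, advance and press again, in small steps.

jog_arm --plan '[[[0,0,-0.3],[0,0,0]],[[0.4,0.01,-0.1],[0,0,0]],[[0.37,0.01,0.1],[0,0,0]],[[0,0,0.15],[0,0,0]],[[0,0,0.15],[0,0,0]]]'

```text
t: 7.1
position: [442.1, -259.7, 106.2]
tcp_rot: [0.0, 1.0, 0.001, 0.001]
force: [1.1, 3.9, 31.2]
opening: 0.5
grasp_force: 15.3
```

jog_arm --plan '[[[0,0,0],[0,0,0]]]'

```text
t: 7.2
position: [442.0, -259.7, 106.5]
tcp_rot: [0.0, 1.0, 0.001, 0.002]
force: [2.9, 2.7, 15.4]
opening: 0.7
grasp_force: 7.6
```

jog_arm --plan '[[[0.1,0.03,-0.35],[0,0,0]],[[0.51,0.22,0],[0,0,0]],[[0,0,0.15],[0,0,0]],[[0,0,0.12],[0,0,0]],[[0,0,0.08],[0,0,0]]]'

```text
t: 7.7
position: [453.8, -265.0, 106.3]
tcp_rot: [0.001, 1.0, 0.0, 0.001]
force: [-1.4, 2.0, 25.0]
opening: 1.1
grasp_force: 12.6
```

jog_arm --plan '[[[0.1,0.07,-0.35],[0,0,0]],[[0.51,0.33,0],[0,0,0]],[[0,0,0.15],[0,0,0]],[[0,0,0.12],[0,0,0]],[[0,0,0.08],[0,0,0]]]'

```text
t: 8.2
position: [465.8, -273.0, 105.9]
tcp_rot: [0.001, 1.0, 0.0, 0.001]
force: [-2.3, 0.9, 24.4]
opening: 0.6
grasp_force: 12.2
```

jog_arm --plan '[[[0.1,0.1,-0.35],[0,0,0]],[[0.43,0.42,0],[0,0,0]],[[0,0,0.15],[0,0,0]],[[0,0,0.12],[0,0,0]],[[0,0,0.08],[0,0,0]]]'

```text
t: 8.7
position: [476.1, -283.3, 105.8]
tcp_rot: [0.0, 1.0, 0.0, 0.0]
force: [-3.7, 1.3, 24.0]
opening: 0.2
grasp_force: 11.9
```

jog_arm --plan '[[[0.07,0.12,-0.35],[0,0,0]],[[0.27,0.53,0],[0,0,0]],[[0,0,0.15],[0,0,0]],[[0,0,0.12],[0,0,0]],[[0,0,0.08],[0,0,0]]]'

```text
t: 9.2
position: [482.7, -296.4, 105.8]
tcp_rot: [0.0, 1.0, 0.0, 0.0]
force: [-6.1, 1.0, 23.6]
opening: 0.4
grasp_force: 11.6
```

jog_arm --plan '[[[0.03,0.12,-0.35],[0,0,0]],[[0.13,0.6,0],[0,0,0]],[[0,0,0.15],[0,0,0]],[[0,0,0.12],[0,0,0]],[[0,0,0.07],[0,0,0]]]'

```text
t: 9.7
position: [485.8, -310.8, 105.9]
tcp_rot: [0.0, 1.0, 0.0, 0.0]
force: [-6.6, -0.1, 20.8]
opening: 0.2
grasp_force: 10.3
```

jog_arm --plan '[[[0,0.12,-0.5],[0,0,0]],[[0,0.6,0.05],[0,0,0]],[[0,0,0.2],[0,0,0]],[[0,0,0.15],[0,0,0]],[[0,0,0.1],[0,0,0]]]'

```text
t: 10.2
position: [485.8, -325.2, 105.9]
tcp_rot: [0.0, 1.0, 0.0, 0.0]
force: [-7.2, 1.2, 24.8]
opening: 0.6
grasp_force: 12.4
```

jog_arm --plan '[[[-0.02,0.12,-0.5],[0,0,0]],[[-0.17,0.58,0.05],[0,0,0]],[[0,0,0.2],[0,0,0]],[[0,0,0.15],[0,0,0]],[[0,0,0.1],[0,0,0]]]'

```text
t: 10.7
position: [481.9, -339.2, 106.0]
tcp_rot: [0.001, 1.0, 0.0, 0.0]
force: [-8.2, 1.5, 26.8]
opening: 0.5
grasp_force: 13.3
```

jog_arm --plan '[[[-0.07,0.12,-0.5],[0,0,0]],[[-0.32,0.5,0.05],[0,0,0]],[[0,0,0.2],[0,0,0]],[[0,0,0.15],[0,0,0]],[[0,0,0.1],[0,0,0]]]'

```text
t: 11.2
position: [474.1, -351.6, 106.1]
tcp_rot: [0.001, 1.0, 0.0, 0.0]
force: [-10.2, 1.6, 28.6]
opening: 0.3
grasp_force: 13.8
```

jog_arm --plan '[[[-0.1,0.1,-0.5],[0,0,0]],[[-0.44,0.4,0.05],[0,0,0]],[[0,0,0.2],[0,0,0]],[[0,0,0.15],[0,0,0]],[[0,0,0.1],[0,0,0]]]'

```text
t: 11.7
position: [463.1, -361.6, 106.1]
tcp_rot: [0.001, 1.0, 0.0, -0.0]
force: [-11.4, 2.1, 28.7]
opening: 0.5
grasp_force: 14.2
```

jog_arm --plan '[[[-0.12,0.06,-0.5],[0,0,0]],[[-0.55,0.27,0.05],[0,0,0]],[[0,0,0.2],[0,0,0]],[[0,0,0.15],[0,0,0]],[[0,0,0.08],[0,0,0]]]'

```text
t: 12.2
position: [449.7, -368.0, 106.1]
tcp_rot: [0.0, 1.0, 0.0, -0.0]
force: [-10.1, 3.9, 24.4]
opening: 0.8
grasp_force: 11.8
```

jog_arm --plan '[[[-0.12,0.03,-0.5],[0,0,0]],[[-0.6,0.13,0.05],[0,0,0]],[[0,0,0.2],[0,0,0]],[[0,0,0.15],[0,0,0]],[[0,0,0.1],[0,0,0]]]'

```text
t: 12.7
position: [435.3, -371.1, 106.0]
tcp_rot: [0.0, 1.0, 0.0, -0.0]
force: [-10.4, 3.4, 26.0]
opening: 0.4
grasp_force: 12.7
```

jog_arm --plan '[[[-0.12,0,-0.5],[0,0,0]],[[-0.61,-0.04,0.05],[0,0,0]],[[0,0,0.2],[0,0,0]],[[0,0,0.15],[0,0,0]],[[0,0,0.1],[0,0,0]]]'

```text
t: 13.2
position: [420.8, -370.2, 106.0]
tcp_rot: [0.0, 1.0, 0.0, -0.0]
force: [-9.1, 5.4, 25.0]
opening: 0.3
grasp_force: 12.5
```

jog_arm --plan '[[[-0.12,-0.03,-0.5],[0,0,0]],[[-0.58,-0.18,0.05],[0,0,0]],[[0,0,0.2],[0,0,0]],[[0,0,0.15],[0,0,0]],[[0,0,0.1],[0,0,0]]]'

```text
t: 13.7
position: [406.8, -366.0, 106.0]
tcp_rot: [0.0, 1.0, 0.0, -0.0]
force: [-9.7, 6.3, 26.2]
opening: 0.2
grasp_force: 12.6
```

jog_arm --plan '[[[-0.1,-0.06,-0.5],[0,0,0]],[[-0.51,-0.32,0.05],[0,0,0]],[[0,0,0.2],[0,0,0]],[[0,0,0.15],[0,0,0]],[[0,0,0.1],[0,0,0]]]'

```text
t: 14.2
position: [394.7, -358.3, 106.0]
tcp_rot: [-0.0, 1.0, 0.0, -0.0]
force: [-10.3, 7.1, 24.7]
opening: 0.6
grasp_force: 12.9
```

jog_arm --plan '[[[-0.08,-0.1,-0.5],[0,0,0]],[[-0.42,-0.44,0.05],[0,0,0]],[[0,0,0.2],[0,0,0]],[[0,0,0.15],[0,0,0]],[[0,0,0.1],[0,0,0]]]'

```text
t: 14.7
position: [384.7, -347.5, 106.1]
tcp_rot: [-0.0, 1.0, 0.0, -0.0]
force: [-9.3, 9.3, 27.4]
opening: 0.4
grasp_force: 13.5
```

jog_arm --plan '[[[-0.05,-0.1,-0.5],[0,0,0]],[[-0.28,-0.54,0.05],[0,0,0]],[[0,0,0.2],[0,0,0]],[[0,0,0.15],[0,0,0]],[[0,0,0.1],[0,0,0]]]'

```text
t: 15.2
position: [378.1, -334.6, 106.1]
tcp_rot: [-0.0, 1.0, 0.0, -0.0]
force: [-9.4, 10.2, 28.2]
opening: 0.7
grasp_force: 14.1
```

jog_arm --plan '[[[-0.02,-0.12,-0.5],[0,0,0]],[[-0.14,-0.6,0.05],[0,0,0]],[[0,0,0.2],[0,0,0]],[[0,0,0.15],[0,0,0]],[[0,0,0.1],[0,0,0]]]'

```text
t: 15.7
position: [375.0, -320.1, 106.1]
tcp_rot: [-0.0, 1.0, 0.0, -0.0]
force: [-8.1, 11.7, 28.4]
opening: 0.4
grasp_force: 14.1
```

jog_arm --plan '[[[0,-0.12,-0.5],[0,0,0]],[[0.04,-0.61,0.05],[0,0,0]],[[0,0,0.2],[0,0,0]],[[0,0,0.15],[0,0,0]],[[0,0,0.1],[0,0,0]]]'

```text
t: 16.2
position: [375.8, -305.5, 106.1]
tcp_rot: [-0.0, 1.0, 0.001, 0.0]
force: [-8.8, 10.8, 28.4]
opening: 0.5
grasp_force: 14.2
```

jog_arm --plan '[[[0.04,-0.12,-0.5],[0,0,0]],[[0.17,-0.58,0.05],[0,0,0]],[[0,0,0.2],[0,0,0]],[[0,0,0.15],[0,0,0]],[[0,0,0.1],[0,0,0]]]'

```text
t: 16.7
position: [380.0, -291.5, 106.1]
tcp_rot: [-0.0, 1.0, 0.0, 0.0]
force: [-8.1, 10.9, 28.5]
opening: 0.2
grasp_force: 14.3
```

jog_arm --plan '[[[0.07,-0.12,-0.5],[0,0,0]],[[0.32,-0.5,0.05],[0,0,0]],[[0,0,0.2],[0,0,0]],[[0,0,0.15],[0,0,0]],[[0,0,0.1],[0,0,0]]]'

```text
t: 17.2
position: [387.8, -279.1, 106.1]
tcp_rot: [-0.0, 1.0, 0.001, 0.0]
force: [-8.0, 12.1, 29.6]
opening: 0.3
grasp_force: 14.6
```

jog_arm --plan '[[[0,0,0],[0,0,0]],[[0,0,-0.5],[0,0,0]],[[0,0,-1],[0,0,0]],[[0,0,-1],[0,0,0]],[[0,0,-1],[0,0,0]]]'

```text
t: 17.7
position: [387.5, -279.4, 176.1]
tcp_rot: [-0.0, 1.0, 0.0, -0.0]
force: [0.5, -0.5, 0.6]
opening: 0.7
grasp_force: 0.0
```

jog_arm --plan '[[[-0.3,1,-1],[0,0,0]],[[-0.3,1,0],[0,0,0]],[[-0.3,1,0],[0,0,0]],[[-0.3,1,0],[0,0,0]],[[-0.3,1,0],[0,0,0]]]'

```text
t: 18.2
position: [357.3, -380.3, 195.4]
tcp_rot: [-0.0, 1.0, 0.0, -0.0]
force: [-0.0, 0.1, -0.3]
opening: 0.7
grasp_force: 0.0
```

jog_arm --plan '[[[-0.3,1,0],[0,0,0]],[[-0.3,1,0],[0,0,0]],[[-0.3,1,0],[0,0,0]],[[-0.3,1,0],[0,0,0]],[[-0.3,1,0],[0,0,0]]]'

```text
t: 18.7
position: [327.4, -480.6, 195.4]
tcp_rot: [-0.0, 1.0, 0.0, -0.0]
force: [-0.1, -0.3, 0.9]
opening: 0.5
grasp_force: 0.0
```

jog_arm --plan '[[[-0.3,1,0],[0,0,0]],[[-0.3,1,0],[0,0,0]],[[-0.3,1,0],[0,0,0]],[[-0.3,1,0],[0,0,0]],[[-0.3,1,0],[0,0,0]]]'

```text
t: 19.2
position: [297.3, -581.0, 195.5]
tcp_rot: [-0.0, 1.0, 0.0, -0.0]
force: [0.4, -0.3, 0.0]
opening: 0.4
grasp_force: 0.0
```

```bash
cat > m.py <<'E'
import numpy as np,cv2,sys
from bench import cams
from h import cloud
from scipy.optimize import least_squares
t=sys.argv[1]
fr=[cams.snapshot("top") for _ in range(6)]
s=fr[0]; W=np.nanmedian([cloud(f) for f in fr],0)
c=W[165:235,335:405].reshape(-1,3)
q=c[(c[:,2]>90)&(c[:,2]<130)]; C=np.array([429.9,-316.5])
k=q[(np.hypot(*(q[:,:2]-C).T)>62)&(np.hypot(*(q[:,:2]-C).T)<72)]
C=least_squares(lambda p:np.hypot(*(k[:,:2]-p).T)-66,C,loss="soft_l1").x
r=np.hypot(*(q[:,:2]-C).T); a=np.degrees(np.arctan2(q[:,1]-C[1],q[:,0]-C[0]))
print(C.round(1),len(q))
for i in range(8):
    w=abs((a-(140-45*i)+180)%360-180)<20
    print(i,[(lo,len(q[w&(r>lo)&(r<lo+4),2]),np.nanmedian(q[w&(r>lo)&(r<lo+4),2]).round(1)) for lo in (30,50,54,58,64)])
cv2.imwrite(f"pics/{t}.png",cv2.resize(s["frame"][160:240,330:410,::-1],(500,500),interpolation=cv2.INTER_CUBIC))
sd=cams.snapshot("side"); cv2.imwrite(f"pics/{t}s.png",cv2.resize(sd["frame"][120:210,230:320,::-1],(500,500),interpolation=cv2.INTER_CUBIC))
E
python3 m.py after
```

```text
[ 429.5 -315.8] 1823
0 [(30, 11, np.float64(99.0)), (50, 15, np.float64(106.2)), (54, 20, np.float64(106.9)), (58, 27, np.float64(104.1)), (64, 28, np.float64(103.8))]
1 [(30, 9, np.float64(98.7)), (50, 19, np.float64(106.1)), (54, 16, np.float64(106.3)), (58, 27, np.float64(102.8)), (64, 24, np.float64(104.3))]
2 [(30, 12, np.float64(99.3)), (50, 19, np.float64(106.4)), (54, 18, np.float64(106.6)), (58, 22, np.float64(104.6)), (64, 23, np.float64(104.3))]
3 [(30, 10, np.float64(100.0)), (50, 25, np.float64(104.6)), (54, 18, np.float64(106.8)), (58, 15, np.float64(106.7)), (64, 21, np.float64(104.9))]
4 [(30, 12, np.float64(99.2)), (50, 28, np.float64(104.3)), (54, 22, np.float64(106.9)), (58, 16, np.float64(106.5)), (64, 24, np.float64(105.0))]
5 [(30, 13, np.float64(98.8)), (50, 31, np.float64(104.9)), (54, 18, np.float64(106.7)), (58, 15, np.float64(106.1)), (64, 21, np.float64(105.1))]
6 [(30, 11, np.float64(98.8)), (50, 23, np.float64(105.9)), (54, 21, np.float64(106.9)), (58, 17, np.float64(105.9)), (64, 23, np.float64(104.4))]
7 [(30, 10, np.float64(98.9)), (50, 18, np.float64(105.7)), (54, 17, np.float64(106.5)), (58, 26, np.float64(103.8)), (64, 25, np.float64(103.9))]
```

The rim is level all round, between 106.3 and 106.9 mm, and the tin has shifted less than 1 mm. The robot is clear of everything.

```bash
python3 -c "
from bench import ctrl
print(ctrl.hand_in())"
```

```text
the job is handed in; nothing more can be done
None
```

I pressed the lid home in one clockwise lap from the handle and handed the job in at about 20 s; camera depth puts the rim at 106.3–106.9 mm all round and the tin within 1 mm of its start, but no verdict came back. After about 45° of sliding I switched to lifting and pressing every 15° because the side load was building. Brief presses reached about 31 N against the 10–15 N suggested, and I did not re-measure the bystanders.

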